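# Seal the coffee crock, lift the outer lid away

## Robot

A 7-joint arm with a two-finger parallel gripper is mounted at the origin on a cart in front of the work surface, level with it; the furniture and walls round the work are solid. World frame = base frame: x ahead of the robot, y to its left, z up, the work surface at z = 0. Lengths are in m, angles in rad, forces in N, time in s.
With the tool pointing down it reaches from about 0.4 to 0.85 m from the base axis. Payload 10.4 kg.
Tool frame: the origin (TCP) lies at the very end of the fingers, on their centre line; the grasp point (between the pads) lies 19 mm behind it; z points along the fingers, y is the line along which they close (so a half turn about z gives the same grasp; the last joint's range is limited). The gripper opens to 85 mm and grips with 20 to 120 N. Pads are 22 mm wide; open, the fingers measure 114 mm over their backs; the gripper's body (76 mm by 85 mm) begins 54 mm behind the grasp point. The pads swing forward as they close: fully open they stand 13 mm farther back than shut.
Start: joints at [1.201, 0.332, -0.065, 1.46, 0.022, 1.35, -0.088], TCP at [0.212, -0.588, 0.231] pointing down, gripper open.
Joint ranges: [-2.6, 2.6], [-0.5, 2.12], [-1.47, 1.34], [0.16, 2.42], [-1.27, 4.41], [0.06, 2.06], [-2.6, 2.6]. Speed limits (rad/s): [2.22, 2.22, 2.79, 2.79, 3.14, 3.14, 3.14].

## Interface

Orientations are given as a unit quaternion [x, y, z, w].
In Python, from workcell import manip gives the robot as it stands.
- The arm moves only by the tool move_tool, called as name([rows], argument=value, ...), one row to a line, values as JSON. Schema: {"type":"object","properties":{"motion":{"type":"array","items":{"type":"array","items":{"type":"number"},"minItems":7,"maxItems":7},"minItems":1,"maxItems":20},"clamp_n":{"type":"number"},"only":{"type":"string"},"quiet":{"type":"boolean"},"lines":{"type":"string"}},"required":["motion"],"additionalProperties":false}. motion is a list of rows, 1 to 20 of them, each of 7 numbers: a rotation vector rx, ry, rz in rad, then dx, dy, dz in m, then the opening from 0.0 (shut) to 1.0 (fully open); each row is the pose to reach, as a shift and turn from the pose commanded when the call began, along the tool's axes at that moment; what a row does not reach only later rows make up. A row lasts 1/8 s, in which the tool goes at most 0.0625 m and 0.188 rad, less where a joint would pass 70% of its speed; a pose out of reach is approached as far as the arm can. The fingers move at their own pace and stop on an object; clamp_n is the grip in N (left out, the last holds). Time passes only in rows, so rows that do not move let the fingers close. The tool returns the time, the measured TCP pose, the force, the opening and the grip force at its end. only (a regular expression) keeps the lines of the reply that match it, lines (a string "A,B") keeps lines A to B, and quiet returns only ok. Input that does not fit is refused with a message, and nothing moves.
- manip.get_obs(): the state, without advancing time (a new reading comes with each control period).
- manip.camera(name): name is "side" or "top"; returns the picture (384x512x3 uint8, blue, green, red); there is no depth.
- manip.calibration(name): a dict with "fx", "fy", "cx", "cy" (pixels), "k1" (the pictures are not rectified: a ray, as slopes to the right and down, at radius r is drawn at 1 + k1 r^2 times it, then the intrinsics apply), "world_from_camera" (4x4, takes a point from camera to world coordinates). Camera axes: x right, y up, looking along -z (the intrinsics and any distortion apply to the point x, -y, -z); pixel columns grow to the right and rows downward; lengths in m; the calibration is good to about 2 mm. A picture is of the moment at which its call begins. calibration takes no time and is no camera call.
- manip.hand_in(): hands the job in; it is judged then, once.
Trained networks look in the newest picture that a camera, given by its name, has taken for a name from the list of things; names that differ only in an ending like _2 or _b are one class to them, and where a whole thing is asked for, a point or a joint stands for the part that bears it (a point fixed in the world has none). Each returns a list of dicts, best first, with "confidence" (0 to 1); they miss things now and then, are a little off and sometimes report something else, mostly with a low value. They report only what shows in the picture. A call takes as long as a camera call. They do not tell look-alikes from the thing itself.
- manip.outline_of(camera, thing): "mask" (384x512 bool, what is visible of it) and "bbox" ([left, top, right, bottom] in pixels, round what is visible of it).
The state is a dict: "clock": time; "joint_pos": joint angles; "joint_velocities": joint speeds; "tau": joint torques, N m; "position": TCP position; "ee_rot": TCP orientation; "ft_force": force on the tool from outside, world axes, zero at the start; "torque": the same for the moment, N m; "grip_width": opening from 0.0 (shut) to 1.0 (fully open); "grasp_force": force on a finger pad.
Only numpy, scipy, OpenCV 4.12 (cv2) and the standard library are available. Lean on these libraries where they do the work, as an engineer would, in place of code of your own. Each camera call takes 0.05 s, during which the arm holds its last target. There are 200 camera calls.

## Task

Close the air vent of the coffee crock by sliding the little grip on its front ledge all the way to the left-hand end stop; then carry the nested pair of lids over by the inner lid's knob, which sticks up through the outer lid, lower both together onto the crock (do not drop them) until the inner lid is fully seated in the mouth, and let go. Then take the outer lid by its collar and lift it alone, straight up and level, until it is at least 8 cm higher than where it lay, leaving the inner lid seated in the crock. Finish while still holding the outer lid up there above the crock, and leave the teaspoon, cup, mug and spice jar beside the work where they are.

Things in the scene. Friction and masses are not known exactly. Their poses are not given: they have to be found in the camera images.
- crock: Low round white crock fixed on a wooden plinth 22 mm high, reaching 125 mm in front (-x) and 70 mm behind its axis, 120 mm wide. Origin on the axis at worktop level; x points away from the robot, y left at yaw 0 (starts: up to 0.3 rad). Crock 106 mm across, mouth 98 mm across inside, rim 100 mm up. It stands left or right of the lid pair. Immovable.
- crock_mouth (a point): Centre of the crock's mouth, at rim height (100 mm above the worktop); axes as the crock. With the inner lid seated, the inner lid's origin lies 16 mm below this point.
- vent_grip (a joint): Air vent slide, m: 0 = open (right-hand end stop), 0.05 = closed (left-hand end stop); grows as the grip moves along the crock's +y. Starts between 0 and 0.02, stays where it is left, moves with about 1.5 N.
- vent_grip_top (a point): Middle of the top of the vent grip, a black upright block 16 mm (crock x) by 12 mm (crock y, its way of sliding), 28 mm tall, top 67 mm above the worktop, on a steel track 95 mm in front (-x) of the crock's axis, from 25 mm right to 25 mm left of the axis. End-stop blocks 43 mm high stand 41 mm left and right of the axis: keep fingertips above 45 mm.
- inner_lid: Round loose lid, about 0.25 kg. Origin at the centre of its underside, z up. Plug 92 mm across (82 at the bottom), 16 mm high; on it a flange 108 mm across, 6 mm thick, that rests on the crock's rim; then a plain wooden knob 20 mm across, 22 to 78 mm above the origin. Starts on the worktop under the outer lid. Gripping the knob lifts both lids: the outer lies on the flange.
- inner_knob_top (a point): Centre of the top of the inner lid's knob, 78 mm above the inner lid's origin. With the lids nested the top 26 mm of the knob stand free above the outer lid's collar.
- outer_lid: Round loose lid, about 0.20 kg, lying on the inner lid's flange. Origin at the centre of its plate's lower face, 22 mm above the inner lid's origin when nested; z up. Plate 128 mm across, 6 mm thick; skirt (122 mm inside) hangs 14 mm below the origin, loose round the rim. Hole 28 mm for the knob (4 mm play), round it a wooden collar 40 mm across, 6 to 30 mm above the origin.
- outer_collar_top (a point): Centre of the top of the outer lid's collar, 30 mm above the outer lid's origin. Grip the collar from above with the knob between the fingers: with the fingertips 4 mm above the plate, the knob's top is 46 mm above the fingertips. Gripping the collar lifts the outer lid alone.
- teaspoon: Bystander: steel teaspoon 137 mm long lying near the front edge, between the crock and the lids. Origin under its middle.
- cup: Bystander: espresso cup with handle, 62 x 88 x 50 mm, behind the work. Origin under its middle.
- mug: Bystander: striped mug with handle, 83 x 115 x 86 mm, on the left. Origin under its middle.
- spice: Bystander: glass spice jar, 46 mm across, 98 mm high, on the right. Origin under its middle.
Things that resemble listed ones, but are neither listed nor needed, are in the scene too. What is shaped like the outer_lid but green is not meant.

How it is judged:
By the outcome, as a careful person would: the job done as asked, in the order asked, and still so for the second after the job is handed in, while the arm keeps its last pose, push and grip.
It also fails if it takes over 66 s, if anything falls off the work surface, if the arm or the gripper's body presses on something with over 40 N, if the wrist force passes 120 N, or if a joint passes its speed limit or range.

## Working session

There is one attempt and no reset: what is moved stays moved. The work goes in short steps, Python scripts to look and compute and a tool call to move; the robot and the scene stay as the last step left them, time stands still between calls to the robot, and variables do not carry over. Pictures are saved under pics/ and viewed, at most 10 in all, crops included, and the job is handed in when it is done.

```bash
mkdir -p pics; cat > h.py <<'E'
import numpy as np, cv2
from workcell import manip
def ray(cam,u,v):
    c=manip.calibration(cam); x=(u-c['cx'])/c['fx']; y=(v-c['cy'])/c['fy']
    rd=np.hypot(x,y); r=rd
    for _ in range(20): r=rd/(1+c['k1']*r*r)
    s=r/rd if rd>0 else 1
    T=np.array(c['world_from_camera']); d=T[:3,:3]@np.array([x*s,-y*s,-1]); return T[:3,3],d/np.linalg.norm(d)
def onz(cam,u,v,z):
    o,d=ray(cam,u,v); return o+d*(z-o[2])/d[2]
def tri(a,b):
    A=np.zeros((3,3));B=np.zeros(3);rs=[ray(*a),ray(*b)]
    for o,d in rs:
        P=np.eye(3)-np.outer(d,d);A+=P;B+=P@o
    p=np.linalg.solve(A,B); return p,[np.linalg.norm((np.eye(3)-np.outer(d,d))@(p-o)) for o,d in rs]
def proj(cam,p):
    c=manip.calibration(cam);q=np.linalg.inv(np.array(c['world_from_camera']))@np.r_[p,1]
    x,y=q[0]/-q[2],-q[1]/-q[2];f=1+c['k1']*(x*x+y*y);return np.array([c['cx']+c['fx']*x*f,c['cy']+c['fy']*y*f])
E
python3 - <<'E'
from h import *
np.set_printoptions(precision=3,suppress=True)
for c in('top','side'):
    im=manip.camera(c);cv2.imwrite(f'pics/{c}0.png',im)
    k=manip.calibration(c);print(c,k['fx'],k['k1'],np.array(k['world_from_camera']))
    for t in('crock','vent_grip','inner_lid','outer_lid','teaspoon','cup','mug','spice'):
        for r in manip.outline_of(c,t):
            m=r['mask'];v,u=np.nonzero(m);print(c,t,round(r['confidence'],2),r['bbox'],u.mean().round(1),v.mean().round(1),len(u))
print(manip.get_obs())
E
```

```text
top 448.33876216825746 -0.011744117664450224 [[-0.323  0.793 -0.517 -0.319]
 [-0.946 -0.278  0.165  0.177]
 [-0.013  0.542  0.84   1.531]
 [ 0.     0.     0.     1.   ]]
top crock 0.59 [156.9, 212.6, 189.7, 268.3] 174.7 241.8 1682
top outer_lid 0.9 [305.6, 206.0, 334.8, 235.9] 316.2 220.8 474
top outer_lid 0.66 [244.3, 205.8, 280.0, 240.0] 262.6 220.7 752
top outer_lid 0.6 [358.8, 159.3, 386.9, 188.5] 370.2 172.5 721
top teaspoon 0.45 [235.2, 244.3, 245.4, 273.7] 240.6 251.9 105
top cup 0.51 [203.1, 183.7, 224.1, 200.4] 212.6 193.7 234
top mug 0.64 [111.3, 252.4, 140.9, 278.9] 125.4 265.4 565
top spice 0.52 [334.8, 178.4, 348.0, 202.8] 341.1 191.4 197
side 396.8278017465077 -0.022436862516055544 [[ 0.875  0.334 -0.351  0.043]
 [-0.485  0.575 -0.659 -1.068]
 [-0.018  0.746  0.665  1.082]
 [ 0.     0.     0.     1.   ]]
side crock 0.78 [195.9, 141.6, 244.2, 175.8] 222.7 157.7 951
side outer_lid 0.75 [330.6, 288.6, 375.2, 330.7] 353.7 309.8 1406
side outer_lid 0.64 [249.5, 202.6, 269.5, 228.2] 260.5 216.4 339
side outer_lid 0.56 [244.7, 249.6, 281.1, 282.2] 260.6 264.4 920
side cup 0.45 [267.0, 167.8, 279.9, 182.9] 272.6 173.6 185
side mug 0.59 [183.9, 128.8, 202.1, 154.6] 191.6 139.2 384
side spice 0.9 [297.7, 261.4, 310.6, 282.0] 303.4 271.2 319
{'clock': 0.9, 'joint_pos': array([ 1.201,  0.332, -0.065,  1.46 ,  0.022,  1.35 , -0.089]), 'joint_velocities': array([-0.   , -0.001, -0.001,  0.002, -0.002,  0.002, -0.002]), 'tau': array([ -0.001, -62.522,   0.048, -39.182,   0.016,   0.002,   0.   ]), 'position': array([ 0.212, -0.588,  0.231]), 'ee_rot': array([0.985, 0.173, 0.   , 0.   ]), 'ft_force': array([-0.229, -0.901,  0.084]), 'torque': array([-0.041, -0.04 , -0.022]), 'grasp_force': 0.0, 'grip_width': 1.0007889101456435}
```

```bash
python3 - <<'E'
import cv2
a=cv2.imread('pics/top0.png');b=cv2.imread('pics/side0.png')
a=cv2.resize(a[130:310,90:410],None,fx=2.5,fy=2.5,interpolation=cv2.INTER_CUBIC);b=cv2.resize(b[110:350,160:400],None,fx=2.5,fy=2.5,interpolation=cv2.INTER_CUBIC)
cv2.imwrite('pics/a1.png',a);cv2.imwrite('pics/b1.png',b)
E
```

```text
(no output)
```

View pics/a1.png

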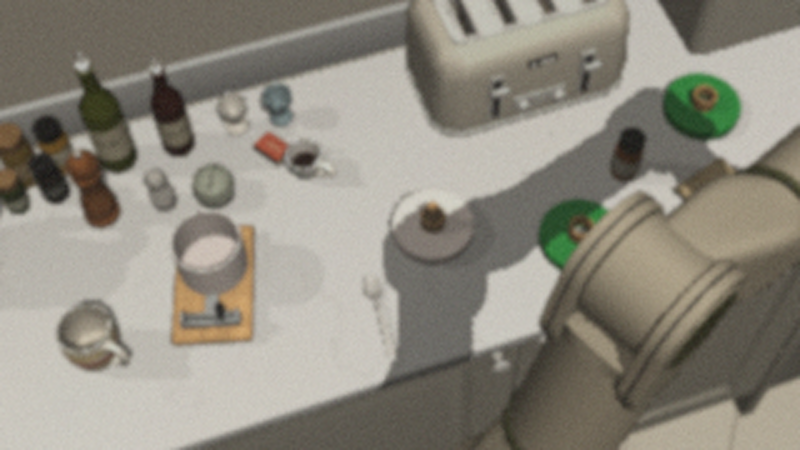

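View pics/b1.png

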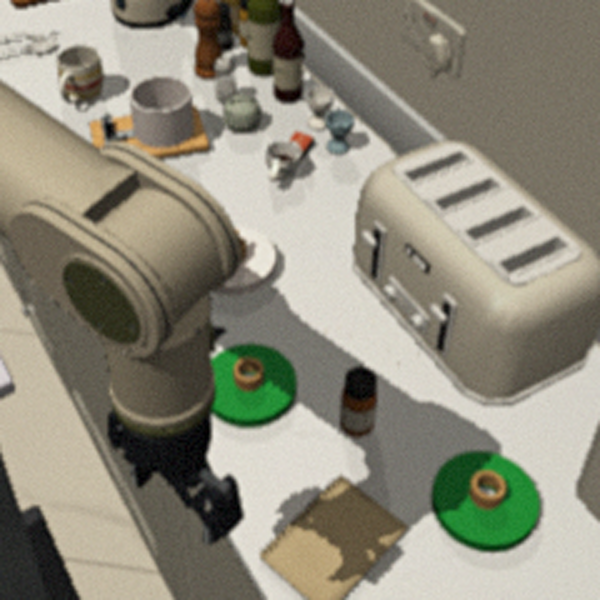

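The top view shows the crock at px (174,230) with its black vent grip at about (178,254), and the white lid pair with its wooden knob at (263,219). The lid look-alikes are the two green lids at (370,172) and (320,222), and the pot-shaped egg holder at (175,204). In the side view the crock is at (224,155), and the arm partly covers the white lid pair at (262,214). I choose the white pair.

```bash
cat >> h.py <<'E'
from scipy.optimize import minimize
S=4
def hull(img,cam,P):
    q=np.array([proj(cam,p) for p in P])
    h=cv2.convexHull(((q+0.5)*S).astype(np.float32)); cv2.fillConvexPoly(img,np.round(h*16).astype(np.int32),1,shift=4)
def circ(x,y,z,r): 
    t=np.linspace(0,2*np.pi,40); return np.c_[x+r*np.cos(t),y+r*np.sin(t),0*t+z]
def box(p,x0,x1,y0,y1,z0,z1):
    c,s=np.cos(p[2]),np.sin(p[2]); return [[p[0]+c*x-s*y,p[1]+s*x+c*y,z] for x in(x0,x1) for y in(y0,y1) for z in(z0,z1)]
def crock(img,cam,p):
    hull(img,cam,box(p,-.125,.07,-.06,.06,0,.022)); hull(img,cam,np.r_[circ(p[0],p[1],.022,.053),circ(p[0],p[1],.1,.053)])
def lids(img,cam,p):
    hull(img,cam,np.r_[circ(p[0],p[1],.008,.064),circ(p[0],p[1],.028,.064)]);hull(img,cam,np.r_[circ(p[0],p[1],.022,.02),circ(p[0],p[1],.052,.02)]);hull(img,cam,np.r_[circ(p[0],p[1],.022,.01),circ(p[0],p[1],.078,.01)])
def fit(model,masks,p0,st):
    def cost(p):
        t=0
        for cam,m in masks:
            g=np.zeros((384*S,512*S),np.uint8);model(g,cam,p);g=cv2.resize(g.astype(np.float32),(512,384),interpolation=cv2.INTER_AREA)
            t+=np.abs(g-m).sum()/m.sum()
        return t
    p0=np.array(p0);n=len(p0);sx=np.vstack([p0]+[p0+np.eye(n)[i]*st[i] for i in range(n)])
    r=minimize(cost,p0,method='Nelder-Mead',options=dict(initial_simplex=sx,xatol=2e-4,fatol=1e-4));return r.x,r.fun
E
python3 - <<'E'
from h import *
np.set_printoptions(precision=4,suppress=True)
for c in('top','side'):manip.camera(c)
print('knobtop guess',onz('top',90+433/2.5,130+207/2.5,.078),'crock rim',onz('top',174.5,229.5,.1), 'grip top',onz('top',178,252,.067))
mt=manip.outline_of('top','crock')[0]['mask'];ms=manip.outline_of('side','crock')[0]['mask']
p0=[*onz('top',174.5,229.5,.1)[:2],0.]
for n,M in(('t',[('top',mt)]),('s',[('side',ms)]),('b',[('top',mt),('side',ms)])):print(n,fit(crock,M,p0,[.01,.01,.15]))
o=[r['mask'] for r in manip.outline_of('top','outer_lid') if abs(np.nonzero(r['mask'])[1].mean()-262)<8]
print(len(o))
print(onz('top',90+432/2.5,130+228/2.5,.028))
if o: print(o[0].sum(),fit(lids,[('top',o[0])],onz('top',90+432/2.5,130+228/2.5,.028)[:2],[.01,.01]))
for t in('inner_lid','inner_knob_top','outer_collar_top','vent_grip_top'):
  for c in('top','side'):
    for r in manip.outline_of(c,t):print(t,c,r['bbox'],r['mask'].sum(),r['confidence'])
E
```

```text
knobtop guess [ 0.51   -0.1243  0.078 ] crock rim [0.5371 0.2104 0.1   ] grip top [0.4614 0.2208 0.067 ]Traceback (most recent call last):
  File "<stdin>", line 7, in <module>
  File "h.py", line 40, in fit
    r=minimize(cost,p0,method='Nelder-Mead',options=dict(initial_simplex=sx,xatol=2e-4,fatol=1e-4));return r.x,r.fun
    res = _minimize_neldermead(fun, x0, args, callback, bounds=bounds,
                               **options)
    fxr = func(xr)
    fx = function(np.copy(x), *(wrapper_args + args))
  File "h.py", line 36, in cost
    g=np.zeros((384*S,512*S),np.uint8);model(g,cam,p);g=cv2.resize(g.astype(np.float32),(512,384),interpolation=cv2.INTER_AREA)
                                       ~~~~~^^^^^^^^^
  File "h.py", line 29, in crock
    hull(img,cam,box(p,-.125,.07,-.06,.06,0,.022)); hull(img,cam,np.r_[circ(p[0],p[1],.022,.053),circ(p[0],p[1],.1,.053)])
                                                    ~~~~^^^^^^^^^^^^^^^^^^^^^^^^^^^^^^^^^^^^^^^^^^^^^^^^^^^^^^^^^^^^^^^^^^
  File "h.py", line 22, in hull
    q=np.array([proj(cam,p) for p in P])
                ~~~~^^^^^^^
  File "h.py", line 17, in proj
    c=manip.calibration(cam);q=np.linalg.inv(np.array(c['world_from_camera']))@np.r_[p,1]
ValueError: time passes only in moves, steps and waits
```

```bash
sed -i 's/manip.calibration(cam)/cal(cam)/; 2a import functools\n@functools.cache\ndef cal(cam): return manip.calibration(cam)' h.py
cat > look.py <<'E'
from h import *
np.set_printoptions(precision=4,suppress=True)
for c in('top','side'):manip.camera(c)
mt=manip.outline_of('top','crock')[0]['mask'];ms=manip.outline_of('side','crock')[0]['mask']
p0=[*onz('top',174.5,229.5,.1)[:2],0.]
for n,M in(('t',[('top',mt)]),('s',[('side',ms)]),('b',[('top',mt),('side',ms)])):print(n,fit(crock,M,p0,[.01,.01,.15]))
o=[r['mask'] for r in manip.outline_of('top','outer_lid') if abs(np.nonzero(r['mask'])[1].mean()-262)<8]
if o: print(o[0].sum(),fit(lids,[('top',o[0])],onz('top',90+432/2.5,130+228/2.5,.028)[:2],[.01,.01]))
for t in('inner_lid','vent_grip'):
  for c in('top','side'):
    for r in manip.outline_of(c,t):
        v,u=np.nonzero(r['mask']);print(t,c,r['bbox'],len(u),u.mean(),v.mean(),r['confidence'])
print(manip.get_obs()['clock'])
E
python3 look.py
```

```text
Traceback (most recent call last):
  File "look.py", line 4, in <module>
    mt=manip.outline_of('top','crock')[0]['mask'];ms=manip.outline_of('side','crock')[0]['mask']
                                                     ~~~~~~~~~~~~~~~~~~~~~~~~~~~~~~~~^^^
IndexError: list index out of range
```

```bash
cat >> h.py <<'E'
def seg(cam,t,n=4):
    for _ in range(n):
        r=manip.outline_of(cam,t)
        if r:return r
        manip.camera(cam)
    return []
E
sed -i "s/manip.outline_of/seg/g; s/for r in seg(c,t)/for r in seg(c,t,1)/" look.py
python3 look.py
```

```text
t (array([ 0.5592,  0.2163, -0.2767]), np.float64(0.04441378281622912))
s (array([ 0.5595,  0.2267, -0.2926]), np.float64(0.267739898989899))
b (array([ 0.558 ,  0.2178, -0.2824]), np.float64(0.3554014940575203))
777 (array([ 0.5141, -0.1237]), np.float64(0.08824002574002573))
1.95
```

```bash
cat >> h.py <<'E'
def rows(*tg):
    "tg: (x,y,z, yaw of tool y); prints shift in tool axes"
    from scipy.spatial.transform import Rotation as R
    o=manip.get_obs();r=R.from_quat(o['ee_rot']);print('now',o['position'],r.as_matrix()[:,1],'t',o['clock'],'F',o['ft_force'])
    for x,y,z,a in tg:
        zt=np.array([0,0,-1.]);yt=np.array([np.cos(a),np.sin(a),0]);q=R.from_matrix(np.c_[np.cross(yt,zt),yt,zt])
        print((r.inv()*q).as_rotvec().round(3),r.inv().apply(np.array([x,y,z])-o['position']).round(4))
E
python3 - <<'E'
from h import *
np.set_printoptions(precision=4,suppress=True)
im=manip.camera('top')
p=[.559,.2165,-.277];c,s=np.cos(p[2]),np.sin(p[2])
W=lambda x,y,z:np.array([p[0]+c*x-s*y,p[1]+s*x+c*y,z])
g=im.max(2).astype(float);reg=np.zeros_like(g);a=np.array([proj('top',W(-.095,y,.06)) for y in(-.05,.05)])
y0,x0=int(a[:,1].min())-5,int(a[:,0].min()); sub=g[y0:y0+14,x0:int(a[:,0].max())]
w=np.clip(60-sub,0,None);print(sub.min(),w.sum());v,u=np.mgrid[y0:y0+14,x0:x0+sub.shape[1]]
gu,gv=(w*u).sum()/w.sum(),(w*v).sum()/w.sum();print(gu,gv)
P=onz('top',gu,gv,.053);d=P[:2]-p[:2];print('crock coords',c*d[0]+s*d[1],-s*d[0]+c*d[1])
G=W(-.095,-s*d[0]+c*d[1],0);print(G)
b=cv2.resize(im[200:280,140:280],(800,457),interpolation=cv2.INTER_CUBIC);k=800/140
for q,col in((W(0,0,.1),(0,0,255)),(W(-.095,-.025,.067),(255,0,0)),(W(-.095,.025,.067),(255,0,0)),(np.array([.5141,-.1237,.078]),(0,255,0)),(np.array([G[0],G[1],.067]),(0,255,255))):
    e=(proj('top',q)-[140,200]+.5)*k;cv2.circle(b,tuple(int(i) for i in e),4,col,1)
cv2.imwrite('pics/c1.png',b)
rows((.45,-.3,.25,-1.6),(G[0],G[1],.15,-1.848))
E
```

```text
48.0 46.0
177.5 253.58695652173913
crock coords -0.09429620702085717 -0.018562854821113715
[0.4625 0.2246 0.    ]
now [ 0.2124 -0.5878  0.2313] [ 0.3399 -0.9405  0.0001] t 2.0 F [-0.8239  0.1925  0.3826]
[ 0.    -0.     0.376] [ 0.3212 -0.1899 -0.0187]
[ 0.    -0.     0.624] [ 0.5113 -0.6791  0.0813]
```

View pics/c1.png

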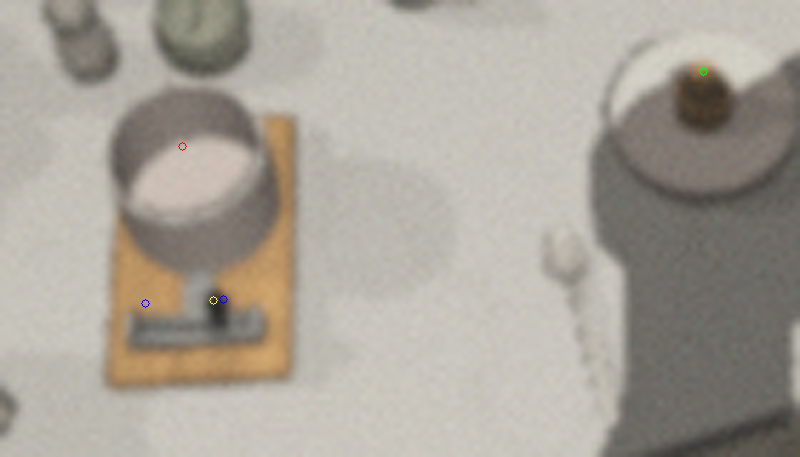

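The crop shows the wooden knob of the white pair at crop (703,71), the vent grip at (213,300) and the crock rim at about (186,147). The projected marks fit, so the white pair is the right choice.

move_tool([
  [0, 0, 0.19, 0.16, -0.095, -0.01, 0.5],
  [0, 0, 0.376, 0.32, -0.19, -0.02, 0.5],
  [0, 0, 0.376, 0.32, -0.19, -0.02, 0.5],
  [0, 0, 0.376, 0.32, -0.19, -0.02, 0.5],
  [0, 0, 0.376, 0.32, -0.19, -0.02, 0.5],
  [0, 0, 0.376, 0.32, -0.19, -0.02, 0.5],
  [0, 0, 0.62, 0.511, -0.679, 0.05, 0.5],
  [0, 0, 0.624, 0.511, -0.679, 0.05, 0.5],
  [0, 0, 0.624, 0.511, -0.679, 0.05, 0.5],
  [0, 0, 0.624, 0.511, -0.679, 0.05, 0.5],
  [0, 0, 0.624, 0.511, -0.679, 0.05, 0.5],
  [0, 0, 0.624, 0.511, -0.679, 0.05, 0.5],
  [0, 0, 0.624, 0.511, -0.679, 0.05, 0.5],
  [0, 0, 0.624, 0.511, -0.679, 0.05, 0.5],
  [0, 0, 0.624, 0.511, -0.679, 0.05, 0.5],
  [0, 0, 0.624, 0.511, -0.679, 0.05, 0.5],
], clamp_n=20)

```text
clock: 4.0
position: [0.4613, 0.2273, 0.181]
ee_rot: [0.991, -0.136, -0.001, -0.001]
ft_force: [-0.2, -0.4, -0.4]
grip_width: 0.504
grasp_force: 0.0
```

```bash
python3 - <<'E'
from h import *
np.set_printoptions(precision=4,suppress=True)
rows((.4625,.2246,.048,-1.848))
im=manip.camera('side')
for r in seg('side','outer_lid',3):
    m=r['mask'];v,u=np.nonzero(m);print(r['confidence'],u.mean(),v.mean(),len(u))
    if abs(u.mean()-262)<10 and v.mean()<235: print(fit(lids,[('side',m)],[.514,-.124],[.01,.01]))
cv2.imwrite('pics/s2.png',cv2.resize(im[110:260,170:350],(720,600),interpolation=cv2.INTER_CUBIC))
print(proj('side',[.514,-.124,.078]))
E
```

```text
now [0.4613 0.2273 0.181 ] [-0.2691 -0.9631 -0.0009] t 4.0 F [-0.1574 -0.441  -0.3562]
[-0.001  0.001  0.005] [0.0021 0.0024 0.133 ]
0.63 258.7954319761668 264.3068520357497 1007
0.61 353.6377663482733 309.8501102130786 1361
[252.884  202.4343]
```

View pics/s2.png

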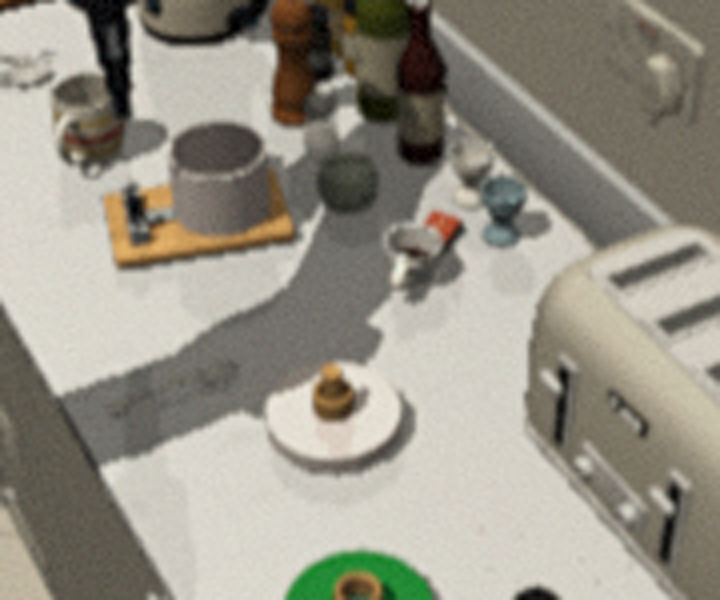

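The side view is now clear. The knob top is at px (253,202), matching the projection from the top view (252.9,202.4). The crock is at (224,157) and the vent grip at about (203,162).

```bash
python3 - <<'E'
from h import *
np.set_printoptions(precision=4,suppress=True)
im=manip.camera('side')
r=seg('side','crock',4)
for q in r:print(q['confidence'],q['bbox'],q['mask'].sum())
if r: print(fit(crock,[('side',r[0]['mask'])],[.559,.2165,-.277],[.01,.01,.1]))
print('lid',tri(('top',140+703/5.714-.5,200+71/5.714-.5),('side',170+332/4-.5,110+369/4-.5)))
w=np.clip(60.-im.max(2)[150:175,196:210],0,None);v,u=np.mgrid[150:175,196:210];gu,gv=(w*u).sum()/w.sum(),(w*v).sum()/w.sum()
print('grip',gu,gv,tri(('top',177.5,253.6),('side',gu,gv)))
E
```

```text
0.75 [194.5, 139.5, 247.1, 179.5] 1213
0.51 [253.1, 200.1, 255.2, 213.1] 48
0.34 [265.4, 168.1, 280.8, 180.6] 176
(array([ 0.5585,  0.2229, -0.2858]), np.float64(0.05605935696619951))
lid (array([ 0.5131, -0.1226,  0.0806]), [np.float64(0.00012488507205073686), np.float64(0.0001248850720507245)])
grip 203.27941176470588 161.50367647058823 (array([0.4615, 0.2243, 0.0556]), [np.float64(0.00031674987076122247), np.float64(0.00031674987076118165)])
```

move_tool([
  [0, 0, 0.005, 0.002, 0.002, 0.06, 0.5],
  [0, 0, 0.005, 0.002, 0.002, 0.1, 0.5],
  [0, 0, 0.005, 0.002, 0.002, 0.133, 0.5],
  [0, 0, 0.005, 0.002, 0.002, 0.133, 0.5],
  [0, 0, 0.005, 0.002, 0.002, 0.133, 0.5],
], clamp_n=20)

```text
clock: 4.82
position: [0.4646, 0.2219, 0.0498]
ee_rot: [0.99, -0.141, 0.001, -0.0]
ft_force: [0.1, 0.0, 0.6]
grip_width: 0.5
grasp_force: 0.0
```

move_tool([
  [0, 0, 0, 0, 0, 0.002, 0],
  [0, 0, 0, 0, 0, 0.002, 0],
  [0, 0, 0, 0, 0, 0.002, 0],
  [0, 0, 0, 0, 0, 0.002, 0],
  [0, 0, 0, 0, 0, 0.002, 0],
], clamp_n=25)

```text
clock: 5.45
position: [0.4644, 0.2222, 0.0473]
ee_rot: [0.99, -0.141, 0.001, -0.0]
ft_force: [0.8, -1.4, 7.8]
grip_width: 0.132
grasp_force: 29.1
```

move_tool([
  [0, 0, 0, 0, -0.015, 0, 0],
  [0, 0, 0, 0, -0.03, 0, 0],
  [0, 0, 0, 0, -0.038, 0, 0],
  [0, 0, 0, 0, -0.038, 0, 0],
])

```text
clock: 5.95
position: [0.4749, 0.2599, 0.0474]
ee_rot: [0.99, -0.14, 0.001, -0.001]
ft_force: [-0.2, 0.8, 6.7]
grip_width: 0.13
grasp_force: 29.0
```

move_tool([
  [0, 0, 0, 0, -0.005, 0, 0],
  [0, 0, 0, 0, -0.008, 0, 0],
  [0, 0, 0, 0, -0.008, 0, 0],
])

```text
clock: 6.32
position: [0.4767, 0.2664, 0.0473]
ee_rot: [0.99, -0.141, 0.0, -0.0]
ft_force: [-1.5, -1.0, 9.0]
grip_width: 0.135
grasp_force: 29.4
```

move_tool([
  [0, 0, 0, 0, -0.005, 0, 0],
  [0, 0, 0, 0, -0.005, 0, 0],
  [0, 0, 0, 0, -0.005, 0, 0],
])

```text
clock: 6.7
position: [0.4769, 0.2667, 0.0472]
ee_rot: [0.99, -0.142, -0.001, 0.004]
ft_force: [-13.1, -18.0, 27.5]
grip_width: 0.134
grasp_force: 31.7
```

move_tool([
  [0, 0, 0, 0, 0.004, 0, 0],
  [0, 0, 0, 0, 0.004, 0, 0.45],
  [0, 0, 0, 0, 0.004, 0, 0.45],
  [0, 0, 0, 0, 0.004, 0, 0.45],
  [0, 0, 0, 0, 0.004, -0.03, 0.45],
  [0, 0, 0, 0, 0.004, -0.09, 0.45],
  [0, 0, 0, 0, 0.004, -0.13, 0.45],
  [0, 0, 0, 0, 0.004, -0.13, 0.45],
])

```text
clock: 7.7
position: [0.4782, 0.2683, 0.1796]
ee_rot: [0.99, -0.141, 0.002, -0.002]
ft_force: [0.3, -0.9, -0.6]
grip_width: 0.45
grasp_force: 0.0
```

```bash
python3 - <<'E'
from h import *
np.set_printoptions(precision=4,suppress=True)
rows((.5136,-.123,.15,-1.571),(.5136,-.123,.060,-1.571))
im=manip.camera('side');cv2.imwrite('pics/s3.png',cv2.resize(im[135:185,190:260],(700,500),interpolation=cv2.INTER_CUBIC))
E
```

```text
now [0.4782 0.2683 0.1796] [-0.2783 -0.9605 -0.0039] t 7.7 F [ 0.288  -0.9177 -0.5975]
[-0.003 -0.005 -0.282] [0.1428 0.3661 0.0288]
[-0.003 -0.005 -0.282] [0.1424 0.3664 0.1188]
```

View pics/s3.png

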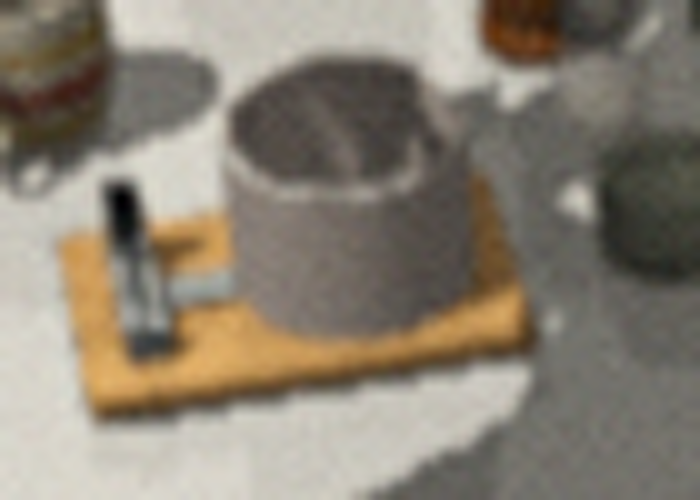

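The grip stands at the far-left end of its track, at crop (120,210), i.e. px (202,156), so the vent is closed.

move_tool([
  [-0.003, -0.005, -0.14, 0.07, 0.05, 0, 0.6],
  [-0.003, -0.005, -0.282, 0.1425, 0.1, 0, 0.6],
  [-0.003, -0.005, -0.282, 0.1425, 0.366, 0, 0.6],
  [-0.003, -0.005, -0.282, 0.1425, 0.366, 0, 0.6],
  [-0.003, -0.005, -0.282, 0.1425, 0.366, 0, 0.6],
  [-0.003, -0.005, -0.282, 0.1425, 0.366, 0, 0.6],
  [-0.003, -0.005, -0.282, 0.1425, 0.366, 0.03, 0.6],
  [-0.003, -0.005, -0.282, 0.1425, 0.366, 0.06, 0.6],
  [-0.003, -0.005, -0.282, 0.1425, 0.366, 0.06, 0.6],
  [-0.003, -0.005, -0.282, 0.1425, 0.366, 0.06, 0.6],
])

```text
clock: 9.0
position: [0.5119, -0.1232, 0.1166]
ee_rot: [1.0, 0.001, -0.003, 0.001]
ft_force: [-0.1, -0.4, 1.1]
grip_width: 0.599
grasp_force: 0.0
```

```bash
python3 - <<'E'
from h import *
np.set_printoptions(precision=4,suppress=True)
rows((.5136,-.123,.056,-1.571))
im=manip.camera('side');cv2.imwrite('pics/s4.png',cv2.resize(im[170:245,220:310],(720,600),interpolation=cv2.INTER_CUBIC))
E
```

```text
now [ 0.5119 -0.1232  0.1166] [ 0.0012 -1.      0.002 ] t 9.0 F [-0.0579 -0.3592  1.085 ]
[0.002 0.006 0.001] [ 0.002  -0.0004  0.0606]
```

View pics/s4.png

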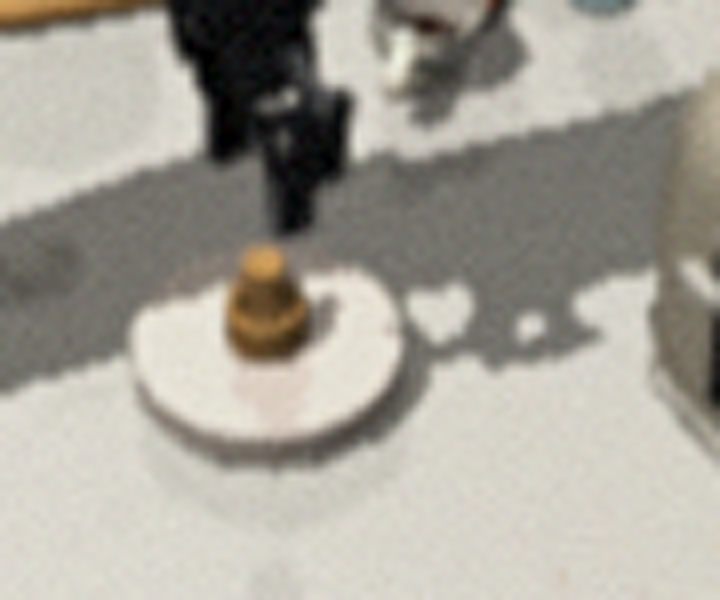

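The fingers hang just above the knob, whose top is at crop (265,255), one on each side of it; they are lined up for the descent.

move_tool([
  [0.002, 0.006, 0, 0.002, 0, 0.03, 0.6],
  [0.002, 0.006, 0, 0.002, 0, 0.05, 0.6],
  [0.002, 0.006, 0, 0.002, 0, 0.06, 0.6],
  [0.002, 0.006, 0, 0.002, 0, 0.06, 0.6],
  [0.002, 0.006, 0, 0.002, 0, 0.06, 0],
], clamp_n=60)

```text
clock: 9.68
position: [0.5141, -0.1242, 0.0574]
ee_rot: [1.0, 0.0, 0.001, 0.0]
ft_force: [-0.2, 0.2, -0.0]
grip_width: 0.401
grasp_force: 0.0
```

move_tool([
  [0, 0, 0, 0, 0, 0, 0],
  [0, 0, 0, 0, 0, 0, 0],
  [0, 0, 0, 0, 0, 0, 0],
  [0, 0, 0, 0, 0, 0, 0],
  [0, 0, 0, 0, 0, 0, 0],
])

```text
clock: 10.3
position: [0.5141, -0.1237, 0.0571]
ee_rot: [1.0, 0.0, 0.001, 0.0]
ft_force: [0.3, 4.7, 6.3]
grip_width: 0.209
grasp_force: 59.4
```

move_tool([
  [0, 0, 0, 0, 0, -0.015, 0],
  [0, 0, 0, 0, 0, -0.04, 0],
  [0, 0, 0, 0, 0, -0.08, 0],
  [0, 0, 0, 0, 0, -0.12, 0],
  [0, 0, 0, 0, 0, -0.16, 0],
  [0, 0, 0, 0, 0, -0.16, 0],
  [0, 0, 0, 0, 0, -0.16, 0],
], clamp_n=80)

```text
clock: 11.18
position: [0.5124, -0.1244, 0.2154]
ee_rot: [1.0, -0.0, -0.001, 0.0]
ft_force: [0.5, 0.6, -5.1]
grip_width: 0.199
grasp_force: 79.3
```

```bash
python3 - <<'E'
from h import *
np.set_printoptions(precision=4,suppress=True)
rows((.558,.217,.217,-1.571))
im=manip.camera('side');a=cv2.resize(im[130:250,200:350],(500,400),interpolation=cv2.INTER_CUBIC)
cv2.imwrite('pics/s5.png',a)
E
```

```text
now [ 0.5124 -0.1244  0.2154] [-0.0006 -1.      0.0003] t 11.175 F [ 0.4854  0.5942 -5.1012]
[ 0.     0.001 -0.   ] [ 0.0454 -0.3414 -0.0018]
```

View pics/s5.png

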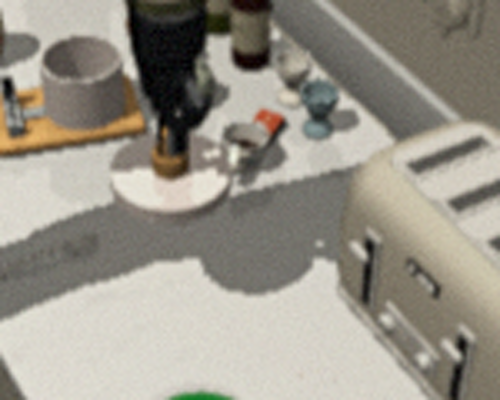

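Both lids hang level from the knob, with the collar at crop (172,162), and the measured load of about 5 N agrees.

move_tool([
  [0, 0, 0, 0.006, -0.04, 0, 0],
  [0, 0, 0, 0.013, -0.09, 0, 0],
  [0, 0, 0, 0.02, -0.14, 0, 0],
  [0, 0, 0, 0.026, -0.19, 0, 0],
  [0, 0, 0, 0.033, -0.24, 0, 0],
  [0, 0, 0, 0.04, -0.29, 0, 0],
  [0, 0, 0, 0.046, -0.33, 0, 0],
  [0, 0, 0, 0.046, -0.341, 0, 0],
  [0, 0, 0, 0.046, -0.341, 0, 0],
  [0, 0, 0, 0.046, -0.341, 0.03, 0],
  [0, 0, 0, 0.046, -0.341, 0.03, 0],
  [0, 0, 0, 0.046, -0.341, 0.03, 0],
])

```text
clock: 12.72
position: [0.5597, 0.2158, 0.187]
ee_rot: [1.0, -0.001, 0.001, 0.0]
ft_force: [-0.5, 0.6, -3.9]
grip_width: 0.2
grasp_force: 79.4
```

```bash
python3 - <<'E'
from h import *
np.set_printoptions(precision=4,suppress=True)
rows((.559,.2165,.185,-1.571))
a=[]
for c in('side','top'):
    im=manip.camera(c);u,v=proj(c,[.559,.2165,.13]).astype(int);s=cv2.resize(im[v-32:v+32,u-32:u+32],(400,400),interpolation=cv2.INTER_CUBIC)
    def dr(p,r,col):
        q=np.array([(proj(c,x)-[u-32,v-32]+.5)*6.25 for x in circ(*p,r)]);cv2.polylines(s,[q.astype(int)],True,col,1)
    dr((.559,.2165,.1),.053,(0,0,255));o=manip.get_obs()['position'];dr((o[0],o[1],o[2]-.029),.064,(255,0,0))
    a.append(s)
cv2.imwrite('pics/m6.png',np.hstack(a))
E
```

```text
now [0.5597 0.2158 0.187 ] [-0.0016 -1.      0.0006] t 12.725 F [-0.4786  0.6478 -3.9147]
[ 0.001 -0.001 -0.001] [-0.0007 -0.0007  0.002 ]
```

View pics/m6.png

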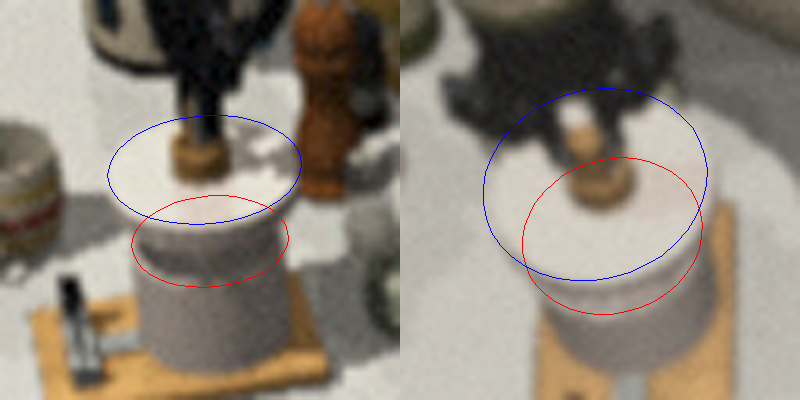

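```bash
python3 - <<'E'
from h import *
np.set_printoptions(precision=4,suppress=True)
ims={c:[manip.camera(c) for _ in range(3)] for c in('side','top')}
P=manip.get_obs()['position'];print(P)
for c in ims:
    f=np.mean(ims[c],0); np.save(c+'m.npy',f)
    L=cv2.cvtColor(f.astype(np.uint8),cv2.COLOR_BGR2LAB).astype(float)
    # plinth wood: b channel; crock wall edges at mid height
    for name,model in(('wall',lambda:np.r_[circ(.559,.2165,.03,.053),circ(.559,.2165,.1,.053)]),('lid',lambda:np.r_[circ(P[0],P[1],P[2]-.049,.064),circ(P[0],P[1],P[2]-.029,.064)])):
        g=np.zeros((384*S,512*S),np.uint8);hull(g,c,model())
        vv=np.nonzero(g)[0]/S; cz=.055 if name=='wall' else P[2]-.035
        v0=proj(c,[(.559 if name=='wall' else P[0]),.2165,cz])[1]
        for v in np.arange(round(v0)-2,round(v0)+5,2):
            cols=np.nonzero(g[int((v+.5)*S)])[0]/S; lo,hi=cols.min()-.5,cols.max()-.25
            print(c,name,v,'pred',round(lo,1),round(hi,1));
            for e in(lo,hi):
                k=int(e);print('   ',k-5,f[int(v)-0:int(v)+1,k-5:k+7].mean(0).astype(int).tolist())
E
```

```text
[0.5594 0.2169 0.1865]
side wall 154 pred 212.2 237.5
    207 [[202, 211, 214], [202, 212, 213], [201, 211, 214], [201, 212, 213], [194, 204, 209], [157, 166, 174], [123, 131, 140], [121, 128, 138], [124, 132, 141], [128, 136, 148], [131, 142, 152], [141, 152, 163]]
    232 [[66, 71, 79], [72, 77, 83], [74, 78, 84], [68, 74, 78], [63, 72, 82], [47, 72, 95], [51, 78, 102], [80, 95, 107], [105, 112, 114], [105, 112, 112], [94, 100, 101], [92, 98, 100]]
side wall 156 pred 212.5 237.5
    207 [[177, 198, 213], [170, 194, 210], [146, 173, 194], [134, 170, 196], [131, 171, 200], [112, 146, 173], [113, 126, 139], [115, 126, 134], [117, 124, 134], [119, 126, 134], [113, 121, 132], [116, 124, 133]]
    232 [[71, 75, 81], [71, 78, 83], [70, 75, 81], [69, 73, 79], [68, 75, 82], [52, 74, 92], [47, 78, 106], [58, 82, 105], [96, 105, 113], [104, 109, 112], [92, 96, 99], [93, 99, 100]]
side wall 158 pred 212.8 237.8
    207 [[77, 135, 179], [73, 131, 173], [74, 131, 175], [78, 141, 184], [88, 155, 202], [95, 150, 194], [115, 130, 149], [116, 124, 132], [120, 129, 136], [117, 126, 136], [115, 123, 1
[... 5290 characters left out ...]
, [195, 206, 212], [198, 208, 212]]
    182 [[184, 193, 206], [184, 195, 206], [186, 195, 207], [186, 197, 208], [179, 190, 201], [153, 163, 176], [120, 136, 151], [112, 136, 156], [124, 148, 166], [150, 162, 172], [176, 185, 190], [184, 193, 196]]
top lid 222 pred 151.0 187.2
    146 [[173, 182, 185], [175, 184, 188], [178, 188, 191], [184, 192, 196], [185, 195, 198], [185, 194, 198], [183, 194, 198], [189, 201, 206], [195, 206, 212], [195, 207, 212], [196, 207, 212], [195, 206, 211]]
    182 [[192, 203, 209], [193, 202, 211], [189, 200, 208], [182, 191, 200], [159, 169, 180], [125, 136, 151], [99, 127, 153], [93, 134, 171], [90, 129, 165], [112, 133, 153], [160, 169, 176], [180, 188, 193]]
```

move_tool([
  [0, 0, 0, 0.001, -0.001, 0.01, 0],
  [0, 0, 0, 0.001, -0.001, 0.02, 0],
  [0, 0, 0, 0.001, -0.001, 0.028, 0],
  [0, 0, 0, 0.001, -0.001, 0.034, 0],
  [0, 0, 0, 0.001, -0.001, 0.034, 0],
  [0, 0, 0, 0.001, -0.001, 0.034, 0],
])

```text
clock: 13.88
position: [0.5605, 0.2179, 0.1525]
ee_rot: [1.0, -0.0, 0.001, 0.0]
ft_force: [0.2, 0.5, -4.1]
grip_width: 0.199
grasp_force: 79.3
```

move_tool([
  [0, 0, 0, 0, 0, 0.003, 0],
  [0, 0, 0, 0, 0, 0.006, 0],
  [0, 0, 0, 0, 0, 0.008, 0],
  [0, 0, 0, 0, 0, 0.008, 0],
])

```text
clock: 14.38
position: [0.5598, 0.2181, 0.1472]
ee_rot: [1.0, -0.0, 0.001, 0.0]
ft_force: [-15.8, -6.1, 23.2]
grip_width: 0.2
grasp_force: 82.7
```

move_tool([
  [0, 0, 0, -0.002, 0.001, -0.003, 0],
  [0, 0, 0, -0.003, 0.001, -0.003, 0],
  [0, 0, 0, -0.003, 0.001, -0.003, 0],
])

```text
clock: 14.75
position: [0.5572, 0.2167, 0.1468]
ee_rot: [1.0, -0.0, 0.0, 0.0]
ft_force: [1.5, 0.6, -4.6]
grip_width: 0.199
grasp_force: 79.4
```

move_tool([
  [0, 0, 0, 0, 0, 0.002, 0],
  [0, 0, 0, 0, 0, 0.004, 0],
  [0, 0, 0, 0, 0, 0.004, 0],
])

```text
clock: 15.12
position: [0.5572, 0.2167, 0.1428]
ee_rot: [1.0, -0.0, 0.0, 0.0]
ft_force: [0.5, 1.0, -4.0]
grip_width: 0.204
grasp_force: 79.4
```

Free now; continue down in small steps.

move_tool([
  [0, 0, 0, 0, 0, 0.0015, 0],
  [0, 0, 0, 0, 0, 0.0015, 0],
])

```text
clock: 15.38
position: [0.5573, 0.2168, 0.1417]
ee_rot: [1.0, -0.0, 0.0, 0.0]
ft_force: [-0.2, -0.7, -4.2]
grip_width: 0.202
grasp_force: 79.4
```

move_tool([
  [0, 0, 0, 0, 0, 0.0015, 0],
  [0, 0, 0, 0, 0, 0.0015, 0],
])

```text
clock: 15.62
position: [0.5576, 0.2173, 0.141]
ee_rot: [1.0, 0.0, 0.001, -0.0]
ft_force: [-1.0, 1.4, 3.2]
grip_width: 0.2
grasp_force: 80.0
```

move_tool([
  [0, 0, 0, 0, 0, 0.001, 0],
  [0, 0, 0, 0, 0, 0.001, 0],
])

```text
clock: 15.88
position: [0.5575, 0.2175, 0.1407]
ee_rot: [1.0, 0.0, 0.001, -0.0]
ft_force: [-4.9, 1.5, 9.9]
grip_width: 0.201
grasp_force: 80.8
```

move_tool([
  [0, 0, 0, 0, 0, -0.001, 0.3],
  [0, 0, 0, 0, 0, -0.001, 0.4],
  [0, 0, 0, 0, 0, -0.001, 0.75],
  [0, 0, 0, 0, 0, -0.001, 0.75],
  [0, 0, 0, 0, 0, -0.001, 0.75],
  [0, 0, 0, 0, 0, -0.001, 0.75],
  [0, 0, 0, 0, 0, -0.001, 0.75],
])

```text
clock: 16.75
position: [0.5574, 0.2168, 0.1402]
ee_rot: [1.0, -0.0, 0.0, 0.0]
ft_force: [0.6, -0.7, 0.1]
grip_width: 0.754
grasp_force: 0.0
```

```bash
python3 - <<'E'
from h import *
np.set_printoptions(precision=4,suppress=True)
rows((.5575,.217,.117,-1.571))
a=[]
for c in('side','top'):
    im=manip.camera(c);u,v=proj(c,[.5575,.217,.13]).astype(int);a.append(cv2.resize(im[v-32:v+32,u-32:u+32],(400,400),interpolation=cv2.INTER_CUBIC))
cv2.imwrite('pics/m7.png',np.hstack(a))
E
```

```text
now [0.5574 0.2168 0.1402] [-0.0002 -1.      0.0003] t 16.75 F [ 0.5882 -0.6621  0.1222]
[ 0.    -0.001 -0.   ] [ 0.0001 -0.0002  0.0232]
```

View pics/m7.png

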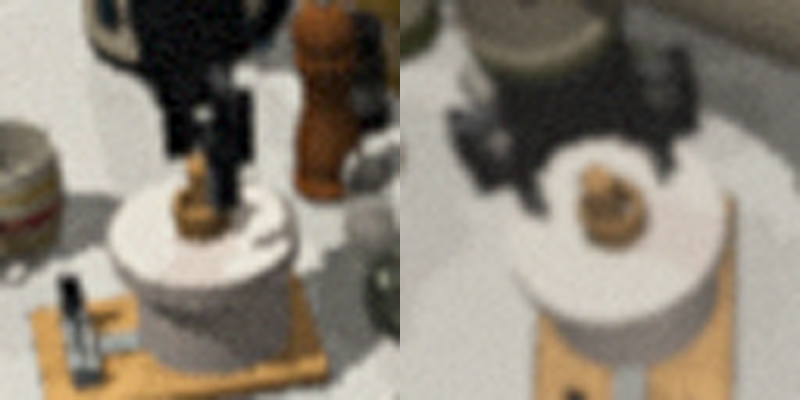

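The lids are seated level on the crock: side view collar at crop (200,210), top view collar at (612,205). The released fingers stand either side of the knob and the vent grip is still at the left end.

move_tool([
  [0, 0, 0, 0, 0, 0.01, 0.75],
  [0, 0, 0, 0, 0, 0.018, 0.75],
  [0, 0, 0, 0, 0, 0.023, 0.75],
  [0, 0, 0, 0, 0, 0.023, 0.75],
  [0, 0, 0, 0, 0, 0.023, 0.75],
  [0, 0, 0, 0, 0, 0.023, 0.3],
], clamp_n=50)

```text
clock: 17.6
position: [0.5575, 0.2169, 0.1176]
ee_rot: [1.0, -0.0, 0.001, 0.0]
ft_force: [0.7, -1.0, -0.6]
grip_width: 0.554
grasp_force: 0.0
```

move_tool([
  [0, 0, 0, 0, 0, 0, 0.3],
  [0, 0, 0, 0, 0, 0, 0.3],
  [0, 0, 0, 0, 0, 0, 0.3],
  [0, 0, 0, 0, 0, 0, 0.3],
  [0, 0, 0, 0, 0, 0, 0.3],
])

```text
clock: 18.23
position: [0.5577, 0.2169, 0.1179]
ee_rot: [1.0, -0.0, 0.001, 0.0]
ft_force: [-0.3, -1.5, 6.7]
grip_width: 0.444
grasp_force: 50.7
```

move_tool([
  [0, 0, 0, 0, 0, -0.005, 0],
  [0, 0, 0, 0, 0, -0.01, 0],
  [0, 0, 0, 0, 0, -0.02, 0],
], clamp_n=60)

```text
clock: 18.6
position: [0.557, 0.2167, 0.1372]
ee_rot: [1.0, -0.0, -0.0, 0.0]
ft_force: [-0.4, -0.3, -0.8]
grip_width: 0.442
grasp_force: 60.3
```

move_tool([
  [0, 0, 0, 0, 0, -0.015, 0],
  [0, 0, 0, 0, 0, -0.03, 0],
  [0, 0, 0, 0, 0, -0.045, 0],
  [0, 0, 0, 0, 0, -0.06, 0],
  [0, 0, 0, 0, 0, -0.075, 0],
  [0, 0, 0, 0, 0, -0.085, 0],
  [0, 0, 0, 0, 0, -0.085, 0],
  [0, 0, 0, 0, 0, -0.085, 0],
  [0, 0, 0, 0, 0, -0.085, 0],
])

```text
clock: 19.73
position: [0.557, 0.2167, 0.2215]
ee_rot: [1.0, -0.0, -0.0, 0.0]
ft_force: [-0.2, 0.5, -1.8]
grip_width: 0.439
grasp_force: 60.2
```

```bash
python3 - <<'E'
from h import *
a=[]
for c in('side','top'):
    im=manip.camera(c);u,v=proj(c,[.5575,.217,.16]).astype(int);a.append(cv2.resize(im[v-32:v+32,u-32:u+32],(400,400),interpolation=cv2.INTER_CUBIC))
cv2.imwrite('pics/m8.png',np.hstack(a));print(manip.get_obs())
E
```

```text
{'clock': 19.825, 'joint_pos': array([-0.09254413,  0.31090023, -0.43851375,  1.53167016,  0.13466251,
        1.32926487, -2.11589685]), 'joint_velocities': array([ 6.41043017e-04, -6.45829079e-04,  3.09943327e-04, -4.90309344e-03,
        2.48152040e-06, -8.70873358e-04,  2.00144736e-03]), 'tau': array([ 2.54801824e-03, -5.90273309e+01, -4.55328003e+00, -3.94742525e+01,
        1.72333239e-02,  8.45270668e-03, -3.25881683e-04]), 'position': array([0.55712386, 0.21672742, 0.22175512]), 'ee_rot': array([ 9.99999954e-01, -9.68788490e-05, -2.48908683e-05,  2.85216488e-04]), 'ft_force': array([ 0.88528014,  0.42710759, -1.42388798]), 'torque': array([-0.00126415, -0.01299046, -0.01936855]), 'grasp_force': 60.24461545050144, 'grip_width': 0.4374642775918863}
```

View pics/m8.png

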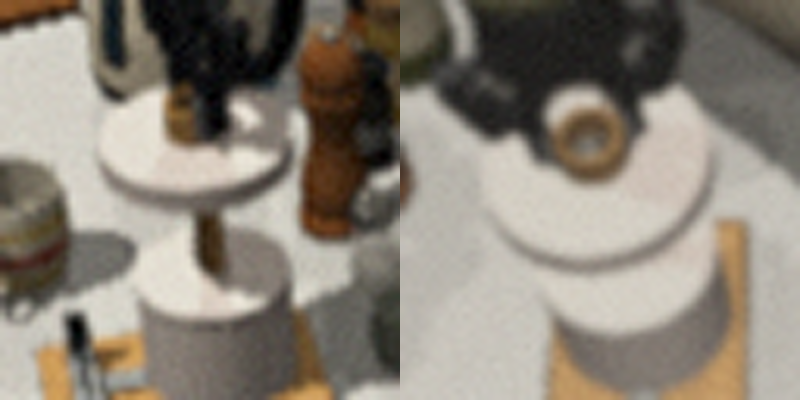

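The outer lid is held alone and level, with its collar empty at top view crop (590,140). The inner lid with its knob sits in the crock at side view crop (213,270), and the lift is about 10 cm.

```bash
python3 -c "
from workcell import manip
print(manip.hand_in())"
```

```text
the job is handed in; nothing more can be done
None
```

The job is handed in: the vent is closed at its left end stop, the inner lid is seated in the crock, and the arm holds the outer lid level about 10 cm above where it lay; the bystanders were never approached, though I didn't re-measure them.

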